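Set the rolling mill for the next pass

TASK

Set the jeweller's rolling mill for the next pass: gently push a spoke of its top handle round with a fingertip, clockwise as seen from above, until the pointer stands on the long line of the dial, and stop there without running past it. Push only - do not grip the handle - and leave the handle alone once it is set; the silver strip, steel block, bur stand and graver lying around the mill stay where they are.

Things in the scene. Friction and masses are not known exactly. Their poses are not given: they have to be found in the camera images.
- handle (a joint): turn of the mill's top handle about its vertical axis, rad: 0 = pointer on the long line, negative = still to be turned clockwise (seen from above) by that much, positive = run past it. Starts between -3.3 and -1.0: under one turn clockwise. A stiff screw that stays where it is left: 0.22 N m turns it (3 to 4 N at 65 mm). It lowers the upper roll 2 mm a turn; the rolls would meet at +1.9.
- axis (a point): point on the handle's vertical turning axis, level with the spokes' centre lines (222 mm above the bench). The handle is a steel hub (36 mm diameter, top 234 mm above the bench) with three level round spokes, 10 mm thick, 120 degrees apart, each ending in a black ball of 20 mm diameter centred 82 mm from the axis.
- mill: bench rolling mill, bolted down, green frame, two steel rolls, 86 x 150 mm crown (gear cover on it, top at 190 mm), gearbox and motor on its -y side (up to 144 mm high). Origin on the bench under the handle's axis; feed side -x. Nothing stands higher than the hub. Under the spokes lies the fixed round dial, 104 mm diameter, top face 194 mm above the bench.
- mark (a point): point on the long line of the dial, 47 mm from the axis, 194 mm above the bench. The line is 5 mm wide, 30 mm long, radial, and runs out over a small lug (to 69 mm from the axis, same height) on the mill's feed side, which faces roughly the robot. The 23 other dial lines are short (7 mm), 15 degrees apart.
- pointer_tip (a point): tip of the dark arrow-shaped pointer on the hub, 43 mm from the axis and 3 mm above the dial; it turns with the handle, half-way between two spokes.
- ball_a (a point): centre of the ball of the spoke 60 degrees counter-clockwise of the pointer (seen from above), 222 mm above the bench; 82 mm from the axis. Turns with the handle.
- ball_b (a point): centre of the ball of the spoke opposite the pointer.
- ball_c (a point): centre of the ball of the spoke 60 degrees clockwise of the pointer (seen from above).
- strip: loose strip of silver sheet, 85 x 14 x 4 mm, lying on the bench; origin at the centre of its underside, x along it. Leave it.
- block: loose square steel bench block, 70 x 70 x 20 mm, lying on a fixed round leather cushion (150 mm diameter, 30 mm high); origin at the centre of its underside. Leave it.
- bur_stand: loose round brass bur stand, 68 mm diameter, 34 mm high, with burs standing up to 59 mm; origin at the centre of its underside. Leave it.
- scorper: loose graver with mushroom-shaped wooden handle, 130 mm long, 22 mm high, lying on the bench; origin on the bench under the thin part of the wooden handle, blade along +x. Leave it.

How it is judged:
At the end, for the whole second after the job is handed in: The handle is at rest with its pointer on the long line to within half a small division (0.13 rad, 7.5 degrees) either way, reached clockwise, and strip, block, bur stand and graver are within 15 mm of where they lay (value of joint handle between -0.13 and 0.13 rad and velocity of joint handle between -0.02 and 0.02 rad/s and distance of each of strip, block, bur_stand, scorper from where it was at the start of the episode below 0.015 m); the robot touches nothing.
It fails at once if the pointer is run past the long line by more than half a small division (0.13 rad) (value of joint handle above 0.13 rad).
It fails at once if the handle is gripped or forced (more than 40 N between the fingers and the handle) (contact force between the fingers and handle above 40 N).
It fails at once if one of the things around the mill is knocked, carried or lifted (moved more than 15 mm) (distance of any of strip, block, bur_stand, scorper from where it was at the start of the episode above 0.015 m).
It also fails if it takes over 45 s, if anything falls off the work surface, if the arm or the gripper's body presses on something with over 40 N, if the wrist force passes 120 N, or if a joint passes its speed limit or range.

ROBOT

A 6-joint arm with a two-finger parallel gripper is mounted at the origin on the work surface. World frame = base frame: x ahead of the robot, y to its left, z up, the work surface at z = 0. Lengths are in m, angles in rad, forces in N, time in s.
With the tool pointing down it reaches from about 0.375 to 0.9 m from the base axis. Payload 3.1 kg.
Tool frame: the origin (TCP) lies where the fingers leave the gripper's body, on its centre line; the fingertips stand manip.tip_reach ahead of it and the grasp point (between the pads) lies 54 mm ahead of it (manip.tip_reach is the distance from the TCP to the fingertips, in m); z points along the fingers, y is the direction in which the jaws open and shut (so a half turn about z gives the same grasp; the last joint's range is limited). The gripper opens to 85 mm and grips with 20 to 120 N. Pads are 22 mm wide; open, the fingers measure 114 mm over their backs; the gripper's body (76 mm by 85 mm) begins 54 mm behind the grasp point. The pads swing forward as they close: fully open they stand 13 mm farther back than shut.
Start: joints at [-1.524, 0.527, 1.433, -0, 1.181, -0.178], TCP at [0.14, -0.609, 0.304] pointing down, gripper open.
Joint ranges: [-3.08, 3.08], [-0.75, 2.2], [0.22, 2.44], [-1.43, 4.57], [0, 2.65], [-2.85, 2.85]. Speed limits (rad/s): [2.79, 2.79, 3.14, 3.14, 3.14, 3.14].

INTERFACE

Orientations are given as a unit quaternion [x, y, z, w].
In Python, from station import manip, cams, order gives the robot as it stands. The module is installed in compiled form; this text tells all that it offers.
- The arm moves only by the tool drive_tool, never from a script. Its arguments are lists of equal length, an entry for each row: "linear": the shift along the tool's x, y, z in mm, a list of three; "rot": the turn, a rotation vector about the tool's x, y, z in degrees, a list of three; "hand": the finger opening in mm, from 0 to 85.4. A call has 1 to 20 rows; each row shifts and turns the pose as measured when the row begins, along the tool's axes as they then stand; what a row does not reach is not made up. A row lasts 1/12 s, in which the tool goes at most 41.7 mm and 7.16 degrees, less where a joint would pass 70% of its speed; a pose out of reach is approached as far as the arm can. A call with a gripper value outside its range is refused whole. The fingers move at their own pace and stop on an object; "force" is the grip in N (left out, the last holds). Time passes only in rows, so rows that do not move let the fingers close. It gives the time, the measured TCP pose, the force and the opening at its end, in the units of the state.
- manip.sense(): the state, without advancing time (a new reading comes with each control period).
- cams.snapshot(name): name is "side" or "top" or "wrist"; returns the picture (480x640x3 uint8, red, green, blue); there is no depth.
- cams.camera_model(name): a dict with "vfov" (degrees; the focal length in pixels is half the picture's height over the tangent of half this angle, whatever the lens; pixels are square), "cx", "cy" (the principal point, pixels), "k1" (the pictures are not rectified: a ray, as slopes to the right and down, at radius r is drawn at 1 + k1 r^2 times it, then the intrinsics apply), "rvec" (rotation vector, rad) and "tvec" (3), from world to camera coordinates, as OpenCV has them. Camera axes: x right, y down, z forward; pixel columns grow to the right and rows downward; lengths in m; the calibration is good to about 2 mm. A picture is of the moment at which its call begins: read the wrist's pose just before it. camera_model takes no time and is no camera call; for the wrist camera it gives the pose at the moment of the call.
- order.sign_off(): hands the job in, once; it reports no verdict.
Trained networks look in the newest picture that a camera, given by its name, has taken for a name from the list of things; names that differ only in an ending like _2 or _b are one class to them, and where a whole thing is asked for, a point or a joint stands for the part that bears it (a point fixed in the world has none). Each returns a list of dicts, best first, with "score" (0 to 1); they miss things now and then, are a little off and sometimes report something else, mostly with a low value. They report only what shows in the picture. A call takes as long as a camera call.
- cams.regions_of(label, camera): "pixels" (480x640 bool, what is visible of it) and "rect" ([left, top, right, bottom] in pixels, round what is visible of it).
- cams.spot_point(label, camera): "at" ([column, row] in pixels: a listed point, or the origin of a listed thing).
The state is a dict: "t": time; "q": joint angles; "qd": joint speeds; "tau": joint torques, N m; "tcp_pos": TCP position; "tool_rot": TCP orientation; "force": force on the tool from outside, world axes, zero at the start; "ft_torque": the same for the moment, N m; "finger_gap": opening from 0.0 (shut) to 1.0 (fully open).
Only numpy, scipy, OpenCV 4.12 (cv2) and the standard library are available. Lean on these libraries where they do the work, as an engineer would, in place of code of your own. Each camera call takes 0.05 s, during which the arm holds its last target. There are 200 camera calls.

## Working session

There is one attempt and no reset: what is moved stays moved. The work goes in short steps, Python scripts to look and compute and a tool call to move; the robot and the scene stay as the last step left them, time stands still between calls to the robot, and variables do not carry over. Pictures are saved under pics/ and viewed, about 8 in all and at most 12, crops included, and the job is handed in when it is done.

Besides the shell and the picture viewer there is one more tool, called after "Call:" by a JSON object that holds its "api" and its "payload", one argument or row to a line. drive_tool: Moves the arm, as the interface text tells. Its arguments: {"type":"object","properties":{"linear":{"type":"array","items":{"type":"array","items":{"type":"number"}}},"rot":{"type":"array","items":{"type":"array","items":{"type":"number"}}},"hand":{"type":"array","items":{"type":"number"}},"force":{"type":"number"}},"required":["linear","rot","hand"]}

```bash
mkdir -p pics
cat > h.py <<'E'
import numpy as np, cv2
from scipy.optimize import least_squares
from scipy.spatial.transform import Rotation as R
from station import manip, cams, order
def proj(m,P):
    P=np.atleast_2d(P); c=P@R.from_rotvec(m['rvec']).as_matrix().T+np.array(m['tvec'])
    s=c[:,:2]/c[:,2:]; r2=(s**2).sum(1,keepdims=True); f=240/np.tan(np.radians(m['vfov'])/2)
    return s*(1+m['k1']*r2)*f+[m['cx'],m['cy']]
def at_z(m,uv,z):
    f=lambda p: (proj(m,[p[0],p[1],z])[0]-uv)
    return least_squares(f,[0.5,0]).x
def save(n,im): cv2.imwrite('pics/'+n,im[:,:,::-1])
E
python3 - <<'E'
from h import *
print(manip.sense(), manip.tip_reach)
Z=dict(axis=.222,mark=.194,pointer_tip=.197,ball_a=.222,ball_b=.222,ball_c=.222,mill=0,strip=0,block=.03,bur_stand=0,scorper=0)
for c in('top','side'):
    save(c+'1.png',cams.snapshot(c)); m=cams.camera_model(c)
    for l,z in Z.items():
        r=cams.spot_point(l,c)[:3]
        for d in r: print(c,l,round(d['score'],2),np.round(d['at'],1),np.round(at_z(m,np.array(d['at']),z),4))
E
```

```text
{'t': 0.0, 'q': array([-1.52349038e+00,  5.28463042e-01,  1.43393865e+00, -3.56865540e-05,
        1.18134574e+00, -1.78532219e-01]), 'qd': array([-9.57004765e-04, -1.32296928e-06,  3.62318620e-04, -4.40701282e-05,
        3.95812767e-04,  8.76844106e-04]), 'tau': array([-1.42501369e-03, -4.42356169e+01, -1.78023416e+01, -4.84140637e-04,
        8.29837401e-03,  7.73098407e-06]), 'tcp_pos': array([ 0.13992658, -0.60855301,  0.30292379]), 'tool_rot': array([ 9.93630069e-01,  1.12685954e-01,  5.41755855e-05, -1.07614869e-03]), 'force': array([-0.3540989 , -0.29178903,  0.55270458]), 'ft_torque': array([ 0.03286587, -0.04116005, -0.04979597]), 'finger_gap': 1.0014923374031044} 0.0726
top axis 0.9 [340.1 262.2] [0.5627 0.0821]
top mark 0.77 [340.1 290.1] [0.5151 0.0816]
top pointer_tip 0.96 [361.1 259. ] [0.569  0.0443]
top ball_a 0.96 [367.9 300.8] [0.4972 0.0358]
top ball_a 0.9 [290.  268.6] [0.5525 0.1671]
top ball_a 0.83 [354.  218.6] [0.6371 0.0574]
top ball_b 0.96 [367.9 300.8] [0.4972 0.0358]
top ball_b 0.9 [290.  268.6] [0.5525 0.1671]
top ball_b 0.83 [354.  218.6] [0.6371 0.0574
[... 516 characters left out ...]
r_tip 0.85 [308.3 236.6] [0.5679 0.0429]
side ball_a 0.98 [288.1 190.8] [0.5494 0.1674]
side ball_a 0.59 [265.3 226.6] [0.5006 0.0391]
side ball_a 0.55 [351.5 219. ] [0.6373 0.045 ]
side ball_b 0.98 [288.1 190.8] [0.5494 0.1674]
side ball_b 0.59 [265.3 226.6] [0.5006 0.0391]
side ball_b 0.55 [351.5 219. ] [0.6373 0.045 ]
side ball_c 0.98 [288.1 190.8] [0.5494 0.1674]
side ball_c 0.59 [265.3 226.6] [0.5006 0.0391]
side ball_c 0.55 [351.5 219. ] [0.6373 0.045 ]
side strip 0.7 [220.  341.1] [0.4144 0.0513]
side block 0.48 [284.2 246.2] [0.5518 0.312 ]
side bur_stand 0.72 [365.9 292.9] [0.6946 0.159 ]
side scorper 0.79 [388.8 343.7] [0.6998 0.0016]
side scorper 0.36 [366.3 289.3] [0.6981 0.1711]
```

Run:
```python
import cv2
a=cv2.imread('pics/top1.png')[180:350,200:420]; b=cv2.imread('pics/side1.png')[150:370,180:440]
cv2.imwrite('pics/c1.png',cv2.resize(a,(770,595),interpolation=cv2.INTER_CUBIC))
cv2.imwrite('pics/c2.png',cv2.resize(b,(702,594),interpolation=cv2.INTER_CUBIC))
```

```text
(no output)
```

View pics/c1.png

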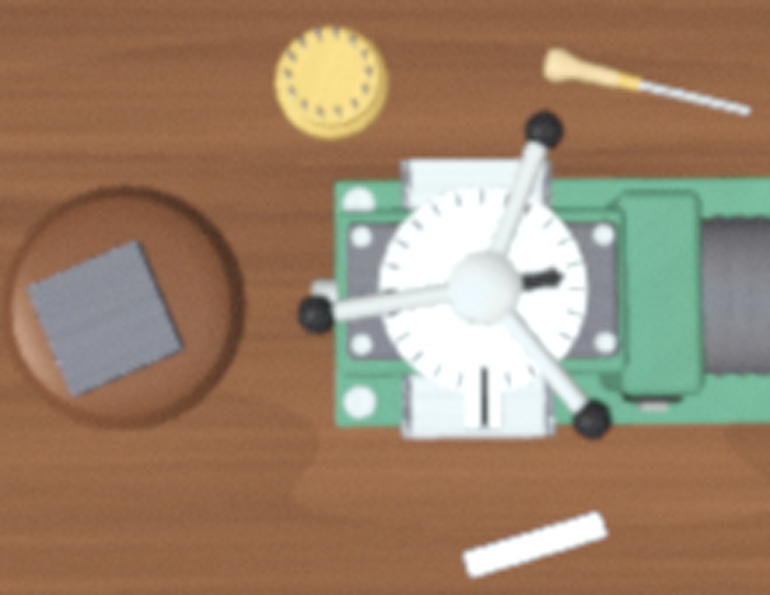

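View pics/c2.png

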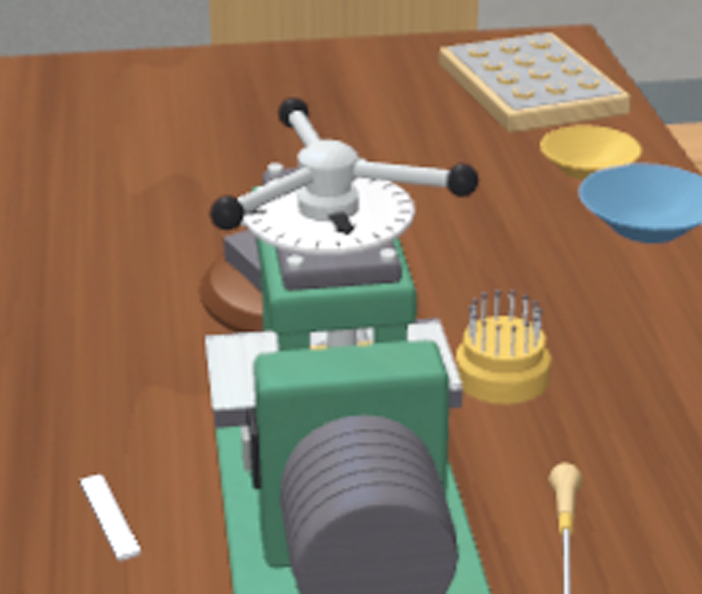

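The top picture, with x up and y left, shows the pointer at about (354,259), pointing right towards -y. The long line is at (338,293), pointing down towards -x. The balls are at (355,217), (290,269) and (369,300). The side picture agrees. About 100° clockwise is left, so I'll push spoke c, the lower-right one in the top view.

```bash
cat >> h.py <<'E'
def fit(cs=('top','side'),snap=True,verbose=True):
    obs=[]
    for c in cs:
        if snap: cams.snapshot(c)
        m=cams.camera_model(c)
        for l in('axis','mark','pointer_tip','ball_a'):
            for d in cams.spot_point(l,c)[:3 if l=='ball_a' else 1]:
                if d['score']>.5: obs.append((m,l,np.array(d['at'])))
    def pts(p):
        x,y,t,k=p; A=lambda r,a,z:[x+r*np.cos(a),y+r*np.sin(a),z]
        return dict(axis=[[x,y,.222]],mark=[A(.047,k,.194)],pointer_tip=[A(.043,t,.197)],
                    ball_a=[A(.082,t+s*np.pi/3,.222) for s in(1,3,-1)])
    def res(p):
        out=[]
        for m,l,uv in obs:
            e=proj(m,pts(p)[l])-uv; out.append(e[np.argmin((e**2).sum(1))])
        return np.ravel(out)
    t0=[]
    for g in np.radians(range(0,360,30)):
        s=least_squares(res,[.562,.082,g,np.pi],loss='soft_l1'); t0.append(s)
    s=min(t0,key=lambda s:s.cost); p=s.x
    th=-((p[2]-p[3]+np.pi/2)%(2*np.pi)-np.pi/2)
    if verbose: print('axis',p[:2].round(4),'ptr deg',np.degrees(p[2])%360,'mark deg',np.degrees(p[3])%360,'handle',th,'\n',
       [(l,r.round(1).tolist()) for (m,l,_),r in zip(obs,res(p).reshape(-1,2))])
    return p,th
E
python3 - <<'E'
from h import *
for c in ('top','side',('top','side')): fit([c] if isinstance(c,str) else c)
E
```

```text
axis [0.5631 0.0863] ptr deg 277.33901172447605 mark deg 184.64501375737805 handle -1.6178154613627904 
 [('axis', [-0.6, -0.7]), ('mark', [0.0, 0.2]), ('pointer_tip', [2.0, 1.6]), ('ball_a', [-0.6, -0.8]), ('ball_a', [-1.2, -0.0]), ('ball_a', [2.4, 0.3])]
axis [0.5614 0.0886] ptr deg 277.60194174404415 mark deg 182.88878542658387 handle -1.6530564226957498 
 [('axis', [1.6, 0.4]), ('mark', [-1.7, 0.3]), ('pointer_tip', [2.0, 0.5]), ('ball_a', [-0.1, -3.4]), ('ball_a', [-0.1, -0.3]), ('ball_a', [-1.0, -0.1])]
axis [0.5614 0.0868] ptr deg 276.4115334992996 mark deg 182.3028595733927 handle -1.6425062146928129 
 [('axis', [0.4, -1.0]), ('mark', [-0.3, -0.1]), ('pointer_tip', [-0.1, -0.4]), ('ball_a', [0.6, 1.2]), ('ball_a', [-1.5, 0.6]), ('ball_a', [1.5, 1.2]), ('axis', [-0.2, -0.0]), ('mark', [-0.2, 0.8]), ('pointer_tip', [1.0, -1.7]), ('ball_a', [-0.4, -3.2]), ('ball_a', [2.4, 0.2])]
```

Call:
{"api": "drive_tool", "payload": {
  "linear": [
    [0, 0, -30],
    [0, 0, -30],
    [25, -28, -5],
    [25, -28, -5],
    [25, -28, -5],
    [25, -28, -5],
    [25, -28, -5],
    [25, -28, -5],
    [25, -28, -5],
    [25, -28, -5],
    [25, -28, -5],
    [25, -28, -5],
    [25, -28, -5],
    [25, -28, -5],
    [25, -28, -5],
    [25, -28, -5],
    [25, -28, -5],
    [25, -28, -5],
    [25, -28, -5],
    [25, -28, -5]
  ],
  "rot": [
    [0, 0, 0],
    [0, 0, 0],
    [0, 0, 0],
    [0, 0, 0],
    [0, 0, 0],
    [0, 0, 0],
    [0, 0, 0],
    [0, 0, 0],
    [0, 0, 0],
    [0, 0, 0],
    [0, 0, 0],
    [0, 0, 0],
    [0, 0, 0],
    [0, 0, 0],
    [0, 0, 0],
    [0, 0, 0],
    [0, 0, 0],
    [0, 0, 0],
    [0, 0, 0],
    [0, 0, 0]
  ],
  "hand": [0, 0, 0, 0, 0, 0, 0, 0, 0, 0, 0, 0, 0, 0, 0, 0, 0, 0, 0, 0],
  "force": 20
}}

```text
t: 3.87
tcp_pos: [0.476, 0.0017, 0.4601]
tool_rot: [0.995, 0.104, 0.004, 0.006]
force: [0.5, -1.1, -0.6]
finger_gap: -0.002
```

Run:
```python
from h import *
im=cams.snapshot('wrist'); save('w1.png',im); m=cams.camera_model('wrist')
print({k:np.round(v,3) for k,v in m.items()}, manip.sense()['t'])
for l,z in dict(axis=.222,mark=.194,pointer_tip=.197,ball_a=.222).items():
    for d in cams.spot_point(l,'wrist')[:3]: print(l,round(d['score'],2),np.round(d['at'],1),at_z(m,np.array(d['at']),z).round(4))
```

```text
{'vfov': np.float64(66.882), 'cx': np.float64(319.744), 'cy': np.float64(234.311), 'k1': np.float64(0.016), 'rvec': array([-2.275,  1.834,  0.235]), 'tvec': array([-0.1  ,  0.381,  0.654])} 3.9167
axis 0.69 [235.2  86.8] [0.5691 0.0927]
mark 0.86 [232.  146.2] [0.5212 0.0944]
pointer_tip 0.83 [288.1  97.4] [0.5724 0.0526]
ball_a 0.84 [128.1  83.7] [0.553  0.1751]
ball_a 0.77 [282.  183.4] [0.5019 0.0423]
```

View pics/w1.png

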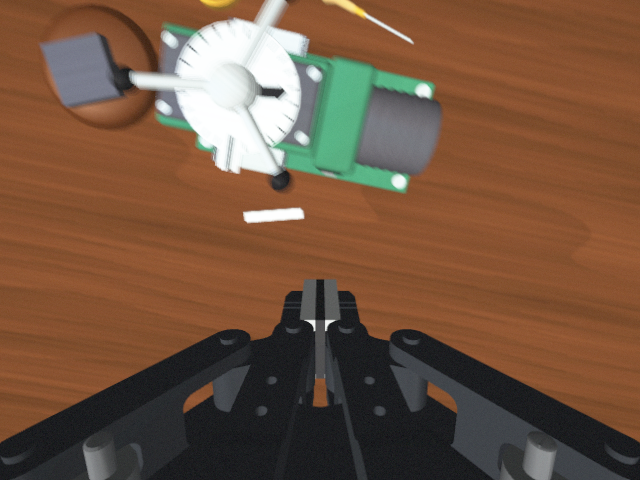

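The wrist picture agrees: hub at (232,87), pointer tip at (285,93) and long line at (225,150), so about 95–97° is left. Next I move above the gap behind spoke c and turn the tool.

Call:
{"api": "drive_tool", "payload": {
  "linear": [
    [34, 0, 0],
    [33, 0, 0],
    [0, 0, 0],
    [0, 0, 0],
    [0, 0, 0],
    [0, 0, 0],
    [0, 0, 0],
    [0, 0, 0],
    [0, 0, 0],
    [0, 0, 0],
    [0, 0, 0],
    [0, 0, 0],
    [0, 0, 0],
    [0, 0, 0],
    [0, 0, 0],
    [0, 0, 0],
    [0, 0, 0],
    [0, 0, 0],
    [0, 0, 0],
    [0, 0, 0]
  ],
  "rot": [
    [0, 0, 0],
    [0, 0, 0],
    [0, 0, -7.1],
    [0, 0, -7.1],
    [0, 0, -7.1],
    [0, 0, -7.1],
    [0, 0, -7.1],
    [0, 0, -7.1],
    [0, 0, -7.1],
    [0, 0, -7.1],
    [0, 0, -7.1],
    [0, 0, -7.1],
    [0, 0, -7.1],
    [0, 0, -7.1],
    [0, 0, -7.1],
    [0, 0, -7.1],
    [0, 0, -7.1],
    [0, 0, -7.1],
    [0, 0, -7.1],
    [0, 0, -7.1]
  ],
  "hand": [0, 0, 0, 0, 0, 0, 0, 0, 0, 0, 0, 0, 0, 0, 0, 0, 0, 0, 0, 0]
}}

```text
t: 5.78
tcp_pos: [0.5269, -0.0285, 0.4513]
tool_rot: [0.337, 0.941, -0.01, -0.007]
force: [-0.8, -0.2, 0.6]
finger_gap: -0.001
```

Call:
{"api": "drive_tool", "payload": {
  "linear": [
    [0, 0, 0],
    [0, 0, 0],
    [0, 0, 0],
    [0, 0, 0],
    [0, 0, 0],
    [0, 0, 0],
    [0, 0, 0],
    [0, 0, 0],
    [0, 0, 0],
    [0, 0, 0],
    [0, 0, 0],
    [0, 0, 0],
    [0, 0, 0]
  ],
  "rot": [
    [0, 0, -7.1],
    [0, 0, -7.1],
    [0, 0, -7.1],
    [0, 0, -7.1],
    [0, 0, -7.1],
    [0, 0, -7.1],
    [0, 0, -7.1],
    [0, 0, -7.1],
    [0, 0, -7.1],
    [0, 0, -7.1],
    [0, 0, -7.1],
    [0, 0, 0],
    [0, 0, 0]
  ],
  "hand": [0, 0, 0, 0, 0, 0, 0, 0, 0, 0, 0, 0, 0]
}}

```text
t: 6.87
tcp_pos: [0.5144, -0.0564, 0.4477]
tool_rot: [-0.333, 0.943, -0.001, -0.019]
force: [0.7, 0.3, 0.3]
finger_gap: 0.002
```

```bash
cat >> h.py <<'E'
def goto(x,y,z,yaw):
    "tool-frame shift mm and rotvec deg to reach a pointing-down pose with tool x at yaw deg"
    s=manip.sense(); r=R.from_quat(s['tool_rot']); a=np.radians(yaw)
    T=R.from_matrix(np.array([[np.cos(a),np.sin(a),0],[np.sin(a),-np.cos(a),0],[0,0,-1]]).astype(float))
    print('t',round(s['t'],2),'tcp',s['tcp_pos'].round(4),'F',s['force'].round(1),'yaw',np.degrees(np.arctan2(*r.as_matrix()[[1,0],0])).round(2),
     'shift',(r.inv().apply(np.array([x,y,z])-s['tcp_pos'])*1e3).round(1),'rot',np.degrees((r.inv()*T).as_rotvec()).round(2))
E
python3 -c "
from h import *
goto(.542,.0155,.2796,216)"
```

```text
t 6.87 tcp [ 0.5144 -0.0564  0.4477] F [0.7 0.3 0.3] yaw -141.06 shift [-72.7  36.8 166. ] rot [ 0.55 -2.08  2.93]
```

Call:
{"api": "drive_tool", "payload": {
  "linear": [
    [0, 0, 0],
    [-24, 12, 33],
    [-24, 12, 33],
    [-24, 12, 33],
    [0, 0, 0]
  ],
  "rot": [
    [0.5, -2.1, 2.9],
    [0, 0, 0],
    [0, 0, 0],
    [0, 0, 0],
    [0, 0, 0]
  ],
  "hand": [0, 0, 0, 0, 0]
}}

```text
t: 7.28
tcp_pos: [0.5539, 0.0077, 0.3491]
tool_rot: [-0.293, 0.956, -0.003, 0.004]
force: [-1.0, 0.8, -0.1]
finger_gap: -0.001
```

```bash
python3 -c "
from h import *
goto(.542,.0155,.2796,216)
fit(['side'])"
```

```text
t 7.28 tcp [0.5539 0.0077 0.3491] F [-1.   0.8 -0.1] yaw -145.94 shift [ 6.  13.7 69.3] rot [-0.48  0.37 -1.94]
axis [0.5615 0.0809] ptr deg 281.03875088283814 mark deg 187.02806402749997 handle -1.6407960176870051 
 [('axis', [0.8, 3.5]), ('mark', [-4.0, 0.5]), ('pointer_tip', [2.1, -1.1]), ('ball_a', [-0.3, -0.1]), ('ball_a', [-1.0, -0.9]), ('ball_a', [0.6, 0.3])]
```

Call:
{"api": "drive_tool", "payload": {
  "linear": [
    [6, 12, 0],
    [0, 0, 25],
    [0, 0, 25],
    [0, 0, 15],
    [0, 0, 0]
  ],
  "rot": [
    [-0.5, 0.4, -1.9],
    [0, 0, 0],
    [0, 0, 0],
    [0, 0, 0],
    [0, 0, 0]
  ],
  "hand": [0, 0, 0, 0, 0]
}}

```text
t: 7.95
tcp_pos: [0.5492, 0.0047, 0.3015]
tool_rot: [-0.305, 0.952, -0.011, 0.016]
force: [-0.3, -0.8, -0.4]
finger_gap: 0.0
```

```bash
python3 -c "
from h import *
goto(.542,.0155,.2796,216)
s=cams.snapshot('side')[150:310,200:400]; t=cams.snapshot('top')[180:340,240:440]
cv2.imwrite('pics/c3.png',cv2.resize(np.hstack([s,t])[:,:,::-1],(800,320),interpolation=cv2.INTER_CUBIC))"
```

```text
t 7.95 tcp [0.5492 0.0047 0.3015] F [-0.3 -0.8 -0.4] yaw -144.51 shift [ 0.1 13.6 21.5] rot [-1.75  1.35 -0.53]
```

View pics/c3.png

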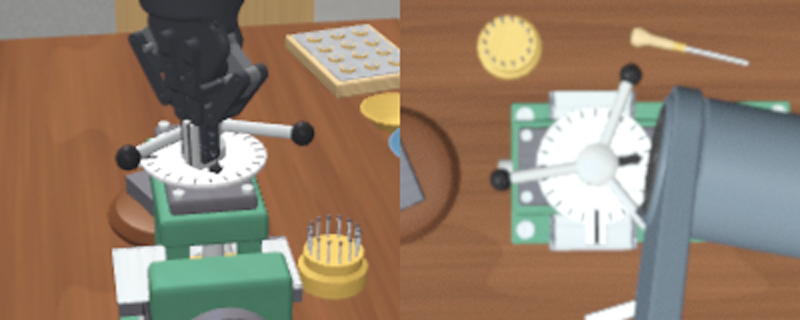

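The closed fingers hang in the gap between spokes a and c, clear of both. I'll level the tool and lower it.

Call:
{"api": "drive_tool", "payload": {
  "linear": [
    [0, 0, 0],
    [0, 6, 12],
    [0, 6, 10],
    [0, 0, 0]
  ],
  "rot": [
    [-1.7, 1.3, -0.5],
    [0, 0, 0],
    [0, 0, 0],
    [0, 0, 0]
  ],
  "hand": [0, 0, 0, 0]
}}

```text
t: 8.38
tcp_pos: [0.5476, 0.0118, 0.2902]
tool_rot: [-0.307, 0.952, -0.005, 0.009]
force: [0.3, -0.3, 0.1]
finger_gap: 0.001
```

```bash
python3 -c "
from h import *
goto(.542,.0155,.2796,216)"
```

```text
t 8.38 tcp [0.5476 0.0118 0.2902] F [ 0.3 -0.3  0.1] yaw -144.21 shift [ 2.5  6.4 10.4] rot [-0.89  0.84 -0.21]
```

Call:
{"api": "drive_tool", "payload": {
  "linear": [
    [1, 2, 6],
    [1, 2, 6],
    [0, 0, 0]
  ],
  "rot": [
    [-0.9, 0.8, 0],
    [0, 0, 0],
    [0, 0, 0]
  ],
  "hand": [0, 0, 0]
}}

```text
t: 8.63
tcp_pos: [0.5458, 0.0129, 0.2818]
tool_rot: [-0.307, 0.952, -0.002, 0.003]
force: [-0.4, 0.0, 0.4]
finger_gap: -0.001
```

```bash
python3 -c "
from h import *
goto(.542,.0155,.2796,216)"
```

```text
t 8.63 tcp [0.5458 0.0129 0.2818] F [-0.4  0.   0.4] yaw -144.26 shift [1.6 4.4 2.2] rot [-0.29  0.31 -0.26]
```

Call:
{"api": "drive_tool", "payload": {
  "linear": [
    [0, 5, 0.5],
    [0, 5, 0.5],
    [0, 5, 0],
    [0, 5, 0],
    [0, 3, 0],
    [0, 3, 0]
  ],
  "rot": [
    [0, 0, 0],
    [0, 0, 0],
    [0, 0, 0],
    [0, 0, 0],
    [0, 0, 0],
    [0, 0, 0]
  ],
  "hand": [0, 0, 0, 0, 0, 0]
}}

```text
t: 9.13
tcp_pos: [0.5302, 0.0354, 0.282]
tool_rot: [-0.306, 0.952, -0.002, 0.005]
force: [0.4, -0.5, 0.2]
finger_gap: 0.002
```

```bash
python3 -c "
from h import *
goto(.542,.0155,.2796,216)
s=manip.sense();a=np.radians(216)
d=s['tcp_pos'][:2]-[.5625,.086];print(d@[np.cos(a),np.sin(a)],d@[np.sin(a),-np.cos(a)])"
```

```text
t 9.13 tcp [0.5302 0.0354 0.282 ] F [ 0.4 -0.5  0.2] yaw -144.31 shift [  2.  -23.    2.5] rot [-0.4   0.43 -0.31]
0.055919834133436916 -0.021977990421840777
```

Call:
{"api": "drive_tool", "payload": {
  "linear": [
    [0, 2, 0],
    [1.3, 4, 0],
    [1.3, 4, 0],
    [1.3, 4, 0],
    [1.3, 4, 0],
    [1.3, 4, 0],
    [1.3, 4, 0],
    [1.3, 4, 0]
  ],
  "rot": [
    [-0.4, 0.4, 0],
    [0, 0, 4],
    [0, 0, 4],
    [0, 0, 4],
    [0, 0, 4],
    [0, 0, 4],
    [0, 0, 4],
    [0, 0, 4]
  ],
  "hand": [0, 0, 0, 0, 0, 0, 0, 0]
}}

```text
t: 9.8
tcp_pos: [0.5123, 0.0521, 0.2823]
tool_rot: [-0.06, 0.998, -0.011, 0.002]
force: [-0.0, -4.8, 0.5]
finger_gap: -0.001
```

```bash
cat >> h.py <<'E'
def arc():
    s=manip.sense(); d=s['tcp_pos'][:2]-[.5625,.086]; M=R.from_quat(s['tool_rot']).as_matrix()
    a=np.degrees(np.arctan2(M[1,0],M[0,0]))%360; rel=M[:2,:2].T@d*1e3
    print('t %.2f z %.4f yaw %.1f radial %.1f tang %.1f'%(s['t'],s['tcp_pos'][2],a,rel[0],rel[1]),'F tool',(M.T@s['force']).round(1),
     'tilt deg',np.degrees(M[:2,2]).round(1),'spoke c est %.1f'%(np.degrees(np.arctan2(d[1],d[0]))%360-np.degrees(np.arcsin(19.5/1e3/np.hypot(*d)))))
E
python3 -c "
from h import *
arc(); fit(['side'])"
```

```text
t 9.80 z 0.2823 yaw 186.9 radial 53.9 tang -27.7 F tool [ 0.6 -4.8 -0.4] tilt deg [ 0.3 -1.2] spoke c est 195.2
axis [0.563  0.0858] ptr deg 16.92658670479481 mark deg 181.95410533114162 handle -3.4029117507535647 
 [('axis', [2.5, 3.3]), ('mark', [-3.3, 0.3]), ('pointer_tip', [-64.3, -124.7]), ('ball_a', [-0.5, -0.5]), ('ball_a', [2.7, -0.4]), ('ball_a', [0.7, 0.9])]
```

Call:
{"api": "drive_tool", "payload": {
  "linear": [
    [0, 5, 0],
    [0.5, 5, 0],
    [1, 5, 0],
    [1, 5, 0],
    [1, 5, 0],
    [1, 5, 0]
  ],
  "rot": [
    [0, 0, 0],
    [0, 0, 2],
    [0, 0, 3],
    [0, 0, 3],
    [0, 0, 3],
    [0, 0, 3]
  ],
  "hand": [0, 0, 0, 0, 0, 0]
}}

```text
t: 10.55
tcp_pos: [0.5057, 0.0787, 0.2822]
tool_rot: [0.062, 0.998, -0.014, 0.001]
force: [-1.3, -6.0, 1.3]
finger_gap: 0.001
```

```bash
python3 -c "
from h import *
arc(); fit()"
```

```text
t 10.55 z 0.2822 yaw 172.9 radial 55.5 tang -14.2 F tool [ 0.5 -6.1 -1.1] tilt deg [ 0.1 -1.6] spoke c est 167.4
axis [0.5614 0.0845] ptr deg 229.88446376305535 mark deg 228.22492187974174 handle -0.028964469938570048 
 [('axis', [-0.9, -0.3]), ('pointer_tip', [2.1, 0.6]), ('ball_a', [4.2, 5.6]), ('ball_a', [-0.5, 1.0]), ('axis', [0.2, 0.5]), ('mark', [0.3, -10.0]), ('pointer_tip', [3.1, 0.4]), ('ball_a', [-1.7, -0.2]), ('ball_a', [2.2, -1.5]), ('ball_a', [0.2, -3.1])]
```

Call:
{"api": "drive_tool", "payload": {
  "linear": [
    [1, 5, 0],
    [1, 5, 0],
    [1, 5, 0],
    [1, 5, 0],
    [1, 5, 0]
  ],
  "rot": [
    [0, -1, 5],
    [0, 0, 5],
    [0, 0, 5],
    [0, 0, 5],
    [0, 0, 5]
  ],
  "hand": [0, 0, 0, 0, 0]
}}

```text
t: 11.47
tcp_pos: [0.5055, 0.1012, 0.2816]
tool_rot: [0.283, 0.959, -0.017, 0.01]
force: [-1.9, -4.0, 2.8]
finger_gap: -0.0
```

```bash
python3 -c "
from h import *
arc(); fit()
s=cams.snapshot('side')[150:310,200:400]; t=cams.snapshot('top')[180:340,240:440]
cv2.imwrite('pics/c4.png',cv2.resize(np.hstack([s,t])[:,:,::-1],(800,320),interpolation=cv2.INTER_CUBIC))"
```

```text
t 11.47 z 0.2816 yaw 147.1 radial 56.1 tang -18.2 F tool [-0.7 -4.4 -2.6] tilt deg [ 0.6 -2.1] spoke c est 145.8
axis [0.5617 0.0864] ptr deg 207.14679363848333 mark deg 180.51268414958972 handle -0.4648529039178575 
 [('axis', [-0.3, -1.5]), ('ball_a', [0.0, 1.0]), ('axis', [0.3, 1.7]), ('mark', [-4.3, 0.2]), ('pointer_tip', [0.8, -0.8]), ('ball_a', [0.1, -0.2]), ('ball_a', [-0.2, 0.3])]
```

View pics/c4.png

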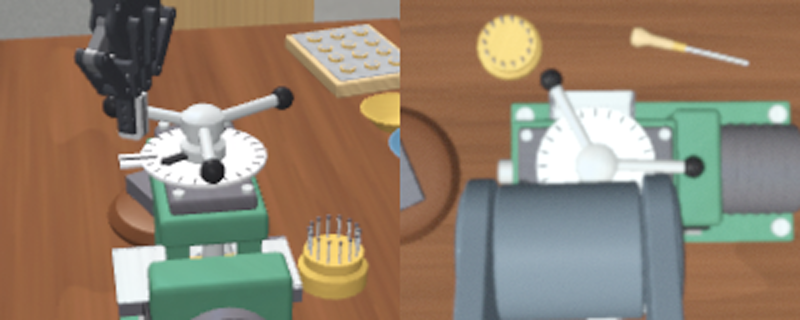

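The side view shows the pointer about two divisions short of the long line, so roughly 26° remains. I'll take about half of it and measure again.

Call:
{"api": "drive_tool", "payload": {
  "linear": [
    [1, 4, 0],
    [1, 4, 0],
    [1, 3, 0],
    [0, 0, 0]
  ],
  "rot": [
    [-1, 0, 4],
    [0, 0, 4],
    [0, 0, 3],
    [0, 0, 0]
  ],
  "hand": [0, 0, 0, 0]
}}

```text
t: 12.4
tcp_pos: [0.5086, 0.1107, 0.2809]
tool_rot: [0.375, 0.927, -0.009, 0.013]
force: [-0.4, 0.0, 1.0]
finger_gap: -0.002
```

```bash
python3 -c "
from h import *
arc(); fit()
s=cams.snapshot('side')[190:260,240:340]
cv2.imwrite('pics/c5.png',cv2.resize(s[:,:,::-1],(800,560),interpolation=cv2.INTER_CUBIC))"
```

```text
t 12.40 z 0.2809 yaw 135.9 radial 55.9 tang -19.8 F tool [ 0.2 -0.3 -1. ] tilt deg [ 1.  -1.4] spoke c est 136.2
axis [0.5644 0.0889] ptr deg 195.01355926910105 mark deg 189.74418760069491 handle -0.09196788512499365 
 [('axis', [-1.0, 0.3]), ('ball_a', [0.2, 0.2]), ('ball_a', [0.2, 0.2]), ('ball_a', [69.8, 26.9]), ('axis', [2.0, 0.5]), ('mark', [-0.4, 0.2]), ('pointer_tip', [2.5, -1.5]), ('ball_a', [-1.5, -2.4]), ('ball_a', [2.4, -1.1])]
```

View pics/c5.png

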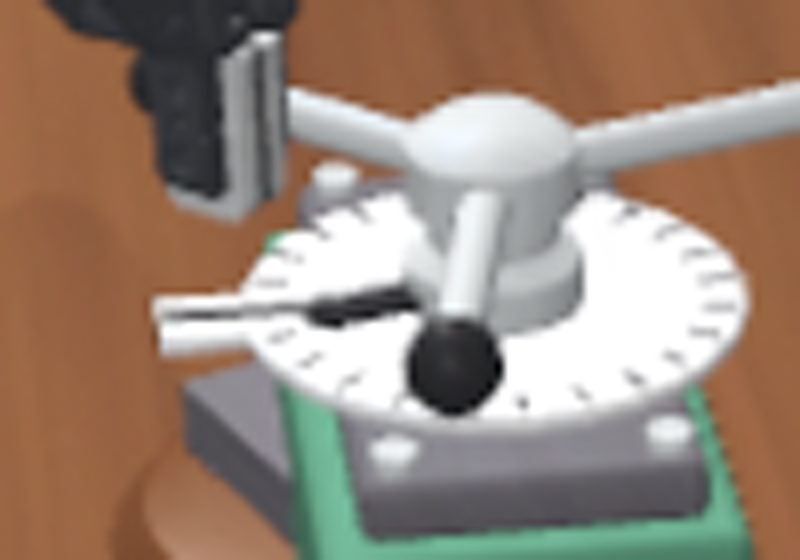

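Close now, but it needs a precise measurement. I'll back off and clear the top camera's view.

Call:
{"api": "drive_tool", "payload": {
  "linear": [
    [0, -10, 0],
    [0, -10, -5],
    [0, 0, -35],
    [0, 0, -35],
    [0, 0, -35],
    [25, 26, 0],
    [25, 26, 0],
    [25, 26, 0],
    [25, 26, 0],
    [25, 26, 0],
    [25, 26, 0],
    [25, 26, 0],
    [0, 0, 0]
  ],
  "rot": [
    [0, 0, 0],
    [0, 0, 0],
    [0, 0, 0],
    [0, 0, 0],
    [0, 0, 0],
    [0, 0, 0],
    [0, 0, 0],
    [0, 0, 0],
    [0, 0, 0],
    [0, 0, 0],
    [0, 0, 0],
    [0, 0, 0],
    [0, 0, 0]
  ],
  "hand": [0, 0, 0, 0, 0, 0, 0, 0, 0, 0, 0, 0, 0]
}}

```text
t: 14.03
tcp_pos: [0.4903, 0.3502, 0.3947]
tool_rot: [0.381, 0.924, -0.006, 0.015]
force: [0.5, 0.4, -0.4]
finger_gap: -0.002
```

```bash
python3 -c "
from h import *
arc(); fit()
t=cams.snapshot('top'); save('t6.png',t); save('s6.png',cams.snapshot('side'))
cv2.imwrite('pics/c6.png',cv2.resize(t[225:315,285:395][:,:,::-1],(733,600),interpolation=cv2.INTER_CUBIC))"
```

```text
t 14.03 z 0.3947 yaw 135.2 radial 237.3 tang 136.7 F tool [-0.   0.7  0.4] tilt deg [ 1.3 -1.3] spoke c est 101.2
axis [0.5635 0.0854] ptr deg 197.6630875985314 mark deg 186.29408527204686 handle -0.19842652326405075 
 [('axis', [-0.2, 1.9]), ('mark', [-0.4, 1.6]), ('pointer_tip', [-0.5, 0.7]), ('ball_a', [-0.5, 1.5]), ('ball_a', [0.7, 1.1]), ('axis', [3.3, 0.3]), ('mark', [-0.1, 5.4]), ('pointer_tip', [1.1, 1.3]), ('ball_a', [0.3, -1.6]), ('ball_a', [2.5, 1.7]), ('ball_a', [5.1, -2.6])]
```

View pics/c6.png

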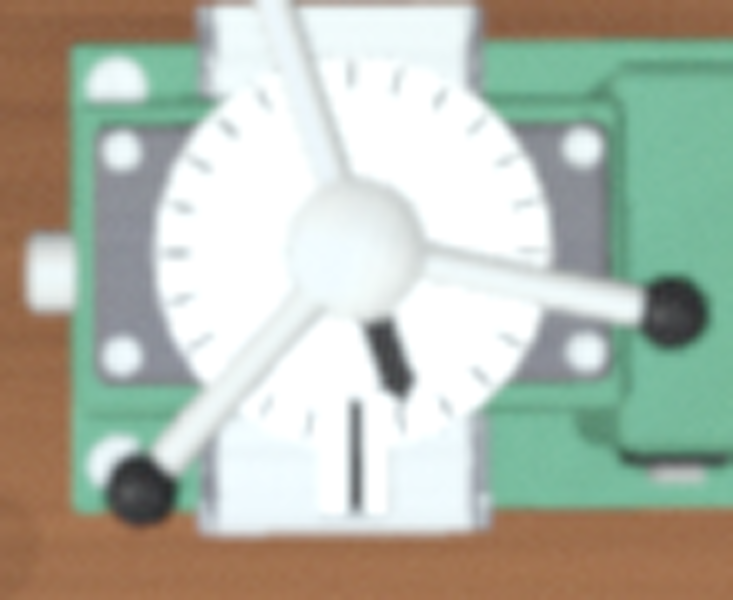

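Run:
```python
from h import *
m=cams.camera_model('top'); px=lambda u,v: np.array([285+(u+.5)/6.664-.5,225+(v+.5)/6.667-.5])
W=lambda u,v,z: at_z(m,px(u,v),z)
c=(W(538,249,.194)+W(178,252,.194))/2; l1,l2=W(356,402,.194),W(357,510,.194)
A=W(672,312,.222);C=W(140,491,.222);p=W(401,396,.197);p0=W(376,325,.197)
ang=lambda a,b:np.degrees(np.arctan2(*(b-a)[::-1]))%360
print('centre',c,'mark',ang(c,l2),ang(l1,l2),ang(c,l1),'ptr',ang(c,p),ang(p0,p),'ballline',ang(C,A)-90+360,
 'dist',np.linalg.norm(A-C),'mid',ang(c,(A+C)/2),'A,C',A,C, ang(c,A)-60,ang(c,C)+60)
```

```text
centre [0.56393948 0.08425649] mark 179.15893055292685 179.94160742827296 178.60474865548468 ptr 195.68011843032184 198.84159937863473 ballline 557.9899688773605 dist 0.14262782576543356 mid 195.75415569935174 A,C [0.54646541 0.00528599] [0.50241474 0.14094083] 197.52300685867942 197.34482716901954
```

Measured more carefully from the top view: the pointer is at about 197.4° and the line at about 179.5°, so 17.8° is left. I'll go back behind spoke c.

Call:
{"api": "drive_tool", "payload": {
  "linear": [
    [-25, -26, 0],
    [-25, -26, 0],
    [-25, -26, 0],
    [-25, -26, 0],
    [-25, -26, 0],
    [-25, -26, 0],
    [-25, -26, 0],
    [0, 0, 0]
  ],
  "rot": [
    [0, 0, 0],
    [0, 0, 0],
    [0, 0, 0],
    [0, 0, 0],
    [0, 0, 0],
    [0, 0, 0],
    [0, 0, 0],
    [0, 0, 0]
  ],
  "hand": [0, 0, 0, 0, 0, 0, 0, 0]
}}

```text
t: 15.3
tcp_pos: [0.4866, 0.084, 0.4009]
tool_rot: [0.381, 0.925, -0.007, 0.017]
force: [-0.3, -1.1, 0.2]
finger_gap: -0.001
```

```bash
python3 -c "
from h import *
goto(.4947,.0963,.281,135)"
```

```text
t 15.3 tcp [0.4866 0.084  0.4009] F [-0.3 -1.1  0.2] yaw 135.24 shift [  7.2  14.4 119.7] rot [0.01 2.09 0.24]
```

Call:
{"api": "drive_tool", "payload": {
  "linear": [
    [0, 0, 0],
    [3, 4, 30],
    [3, 4, 30],
    [0, 3, 30],
    [0, 0, 25],
    [0, 0, 0]
  ],
  "rot": [
    [0, 2, 0],
    [0, 0, 0],
    [0, 0, 0],
    [0, 0, 0],
    [0, 0, 0],
    [0, 0, 0]
  ],
  "hand": [0, 0, 0, 0, 0, 0]
}}

```text
t: 15.8
tcp_pos: [0.4942, 0.0934, 0.2868]
tool_rot: [0.386, 0.923, 0.003, 0.006]
force: [-1.4, -0.8, 0.6]
finger_gap: -0.0
```

```bash
python3 -c "
from h import *
goto(.4947,.0963,.281,135);goto(.5135,.1188,.281,128);goto(.5193,.1263,.281,118)"
```

```text
t 15.8 tcp [0.4942 0.0934 0.2868] F [-1.4 -0.8  0.6] yaw 134.64 shift [1.8 2.3 5.8] rot [ 0.61  0.55 -0.36]
t 15.8 tcp [0.4942 0.0934 0.2868] F [-1.4 -0.8  0.6] yaw 134.64 shift [ 4.6 31.5  6.1] rot [0.65 0.51 6.64]
t 15.8 tcp [0.4942 0.0934 0.2868] F [-1.4 -0.8  0.6] yaw 134.64 shift [ 5.8 40.9  6.1] rot [ 0.69  0.45 16.64]
```

Call:
{"api": "drive_tool", "payload": {
  "linear": [
    [1, 5, 3],
    [1, 5, 3],
    [1, 5, 0],
    [1, 5, 0],
    [0, 4, 0],
    [0, 3, 0],
    [0, 0, 0]
  ],
  "rot": [
    [0.6, 0.5, 1],
    [0, 0, 1],
    [0, 0, 1],
    [0, 0, 1],
    [0, 0, 1],
    [0, 0, 1],
    [0, 0, 0]
  ],
  "hand": [0, 0, 0, 0, 0, 0, 0]
}}

```text
t: 16.38
tcp_pos: [0.5104, 0.1165, 0.2836]
tool_rot: [0.435, 0.9, -0.003, -0.003]
force: [-0.9, -1.0, -0.6]
finger_gap: -0.002
```

```bash
python3 -c "
from h import *
goto(.5128,.1181,.281,128);goto(.5193,.1263,.281,118); arc(); fit(['side'])"
```

```text
t 16.38 tcp [0.5104 0.1165 0.2836] F [-0.9 -1.  -0.6] yaw 128.4 shift [-0.2  2.9  2.6] rot [-0.45 -0.17  0.4 ]
t 16.38 tcp [0.5104 0.1165 0.2836] F [-0.9 -1.  -0.6] yaw 128.4 shift [ 2.2 13.1  2.5] rot [-0.46 -0.13 10.4 ]
t 16.38 z 0.2836 yaw 128.4 radial 56.2 tang -21.9 F tool [-0.3 -1.4  0.6] tilt deg [-0.5 -0.1] spoke c est 130.8
axis [0.5604 0.0852] ptr deg 192.06934575911305 mark deg 180.8993594745126 handle -0.1949530380688862 
 [('axis', [0.1, 0.1]), ('mark', [-2.8, 0.2]), ('pointer_tip', [1.3, 0.0]), ('ball_a', [-0.2, 1.4]), ('ball_a', [0.2, -2.0])]
```

Call:
{"api": "drive_tool", "payload": {
  "linear": [
    [0.5, 3, 0],
    [0.5, 3, 0],
    [0.5, 3, 0],
    [0, 0, 0]
  ],
  "rot": [
    [0, 0, 3],
    [0, 0, 3],
    [0, 0, 3],
    [0, 0, 0]
  ],
  "hand": [0, 0, 0, 0]
}}

```text
t: 16.97
tcp_pos: [0.5135, 0.1221, 0.2837]
tool_rot: [0.508, 0.862, -0.005, -0.006]
force: [-0.6, -0.6, -1.0]
finger_gap: 0.0
```

```bash
python3 -c "
from h import *
goto(.5193,.1263,.281,118); arc(); fit(['side'])
s=cams.snapshot('side')[190:260,240:340]
cv2.imwrite('pics/c7.png',cv2.resize(s[:,:,::-1],(800,560),interpolation=cv2.INTER_CUBIC))"
```

```text
t 16.97 tcp [0.5135 0.1221 0.2837] F [-0.6 -0.6 -1. ] yaw 119.0 shift [0.9 7.2 2.6] rot [-0.87 -0.3   1.  ]
t 16.97 z 0.2837 yaw 119.0 radial 55.3 tang -25.4 F tool [-0.2 -0.8  1. ] tilt deg [-0.9 -0.1] spoke c est 124.9
axis [0.5627 0.0875] ptr deg 186.50833659018852 mark deg 173.96081786341142 handle -0.21899551473790702 
 [('axis', [2.0, 0.8]), ('mark', [-2.2, -0.0]), ('pointer_tip', [0.6, -1.1]), ('ball_a', [-0.0, -2.1]), ('ball_a', [0.4, 1.3]), ('ball_a', [-1.8, 0.3])]
```

View pics/c7.png

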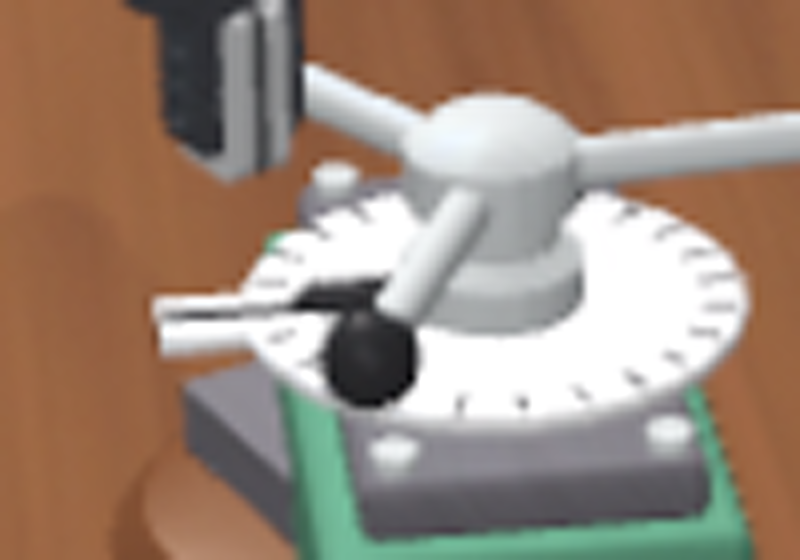

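Run:
```python
from h import *
m=cams.camera_model('side'); A=lambda r,a,z:[.5639+r*np.cos(np.radians(a)),.0843+r*np.sin(np.radians(a)),z]
z=lambda P:((proj(m,P)-[240,190]+.5)*8-.5).round(0).tolist()
print('line',z([A(32,179.5,.194) if 0 else A(.040,179.5,.194),A(.062,179.5,.194)]))
for a in(197.4,190,187,184,180): print(a,'tip',z(A(.043,a,.197)),'ball a',z(A(.082,a+60,.222)))
```

```text
line [[310.0, 307.0], [202.0, 314.0]]
197.4 tip [[310.0, 325.0]] ball a [[461.0, 365.0]]
190 tip [[301.0, 313.0]] ball a [[406.0, 361.0]]
187 tip [[299.0, 308.0]] ball a [[384.0, 359.0]]
184 tip [[297.0, 303.0]] ball a [[362.0, 356.0]]
180 tip [[295.0, 296.0]] ball a [[334.0, 351.0]]
```

Ball a has moved from zoomed pixel (455,365) to (371,357), so the handle has turned about 11.5° and roughly 6° remains. I'll finish in small steps.

Call:
{"api": "drive_tool", "payload": {
  "linear": [
    [0, 2.5, 0],
    [0, 2.5, 0],
    [0, 0, 0]
  ],
  "rot": [
    [0, 0, 0],
    [0, 0, 0],
    [0, 0, 0]
  ],
  "hand": [0, 0, 0]
}}

```text
t: 17.52
tcp_pos: [0.5166, 0.1242, 0.2836]
tool_rot: [0.506, 0.862, -0.007, -0.008]
force: [-2.1, -0.3, 0.8]
finger_gap: 0.001
```

```bash
python3 -c "
from h import *
arc(); fit(['side'])
a=cv2.imread('pics/side1.png')
s=cams.snapshot('side'); save('s8.png',s)
g=s[:,:,:].max(2)[222:250,268:306]; ys,xs=np.nonzero(g<60); w=60.-g[ys,xs]
print('ball a px zoom',((np.array([(xs*w).sum()/w.sum()+268,(ys*w).sum()/w.sum()+222])-[240,190]+.5)*8-.5))"
```

```text
t 17.52 z 0.2836 yaw 119.1 radial 55.7 tang -21.5 F tool [ 0.8 -2.  -0.8] tilt deg [-1.1 -0.2] spoke c est 121.2
axis [0.5607 0.0853] ptr deg 183.8824695699907 mark deg 189.7031672001756 handle 0.10159033840975695 
 [('axis', [-0.3, -0.1]), ('mark', [-1.9, 0.6]), ('pointer_tip', [1.7, 0.4]), ('ball_a', [-1.3, -0.1]), ('ball_a', [1.7, 0.9]), ('ball_a', [0.2, -2.8])]
ball a px zoom [351.39428396 362.74277812]
```

Call:
{"api": "drive_tool", "payload": {
  "linear": [
    [0, 2, 0],
    [0, 0, 0],
    [0, -10, 0],
    [0, -10, -5],
    [0, 0, -35],
    [0, 0, -35],
    [0, 0, -35],
    [30, 17, 0],
    [30, 17, 0],
    [30, 17, 0],
    [30, 17, 0],
    [30, 17, 0],
    [30, 17, 0],
    [30, 17, 0],
    [0, 0, 0]
  ],
  "rot": [
    [0, 0, 0],
    [0, 0, 0],
    [0, 0, 0],
    [0, 0, 0],
    [0, 0, 0],
    [0, 0, 0],
    [0, 0, 0],
    [0, 0, 0],
    [0, 0, 0],
    [0, 0, 0],
    [0, 0, 0],
    [0, 0, 0],
    [0, 0, 0],
    [0, 0, 0],
    [0, 0, 0]
  ],
  "hand": [0, 0, 0, 0, 0, 0, 0, 0, 0, 0, 0, 0, 0, 0, 0]
}}

```text
t: 19.07
tcp_pos: [0.5079, 0.3593, 0.4066]
tool_rot: [0.512, 0.859, 0.005, 0.004]
force: [0.7, -0.2, -0.0]
finger_gap: -0.006
```

```bash
python3 -c "
from h import *
arc(); fit()
t=cams.snapshot('top'); save('t9.png',t); save('s9.png',cams.snapshot('side'))
cv2.imwrite('pics/c9.png',cv2.resize(t[225:315,285:395][:,:,::-1],(733,600),interpolation=cv2.INTER_CUBIC))"
```

```text
t 19.07 z 0.4066 yaw 118.3 radial 266.5 tang 81.7 F tool [-0.5  0.6  0. ] tilt deg [0.7 0.3] spoke c est 97.3
axis [0.5627 0.085 ] ptr deg 181.35700547355074 mark deg 184.53877887228 handle 0.055532421860196024 
 [('axis', [-3.1, 0.3]), ('mark', [-0.2, -0.7]), ('pointer_tip', [-1.0, -2.2]), ('ball_a', [0.0, 0.7]), ('ball_a', [2.3, -0.9]), ('ball_a', [1.9, -1.3]), ('axis', [-0.7, 1.9]), ('mark', [-0.6, 0.6]), ('pointer_tip', [-0.4, -4.8]), ('ball_a', [0.3, -1.2]), ('ball_a', [-20.9, 23.0]), ('ball_a', [0.3, -0.4])]
```

View pics/c9.png

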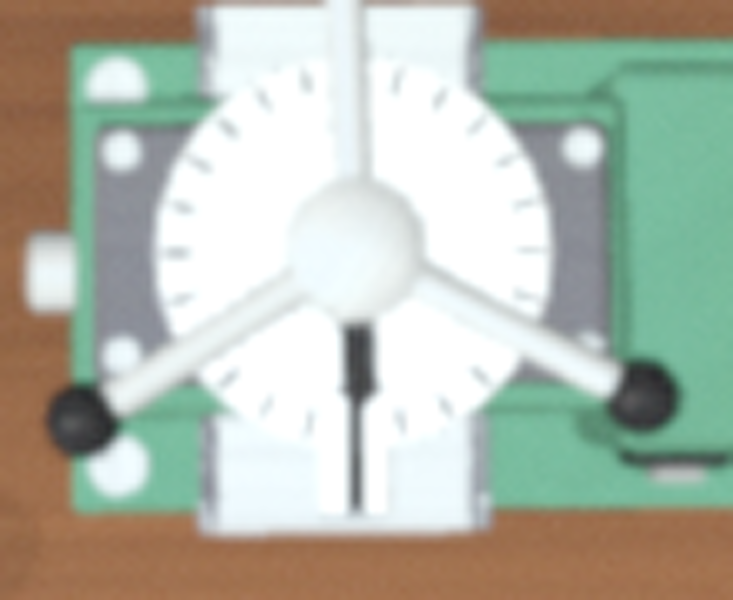

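The pointer tip at (358,395) sits on the long line at x≈356 in the crop, so the handle is set to within about 1–2°. The arm is clear, so I'm handing in.

```bash
python3 -c "
from h import *
a,b=[cv2.imread('pics/'+n).astype(int) for n in('top1.png','t9.png')]
for l,(u,v) in dict(strip=(351,335),bur=(293,206),scorper=(380,203)).items():
    print(l,np.abs(a-b)[v-14:v+14,u-25:u+25].mean().round(1))
for l,z in dict(strip=0,block=.03,bur_stand=0,scorper=0).items():
    for c in('top','side'):
        r=cams.spot_point(l,c)
        if r: print(l,c,at_z(cams.camera_model(c),np.array(r[0]['at']),z).round(3))
print(order.sign_off())"
```

```text
strip 2.2
bur 2.6
scorper 3.7
strip top [0.415 0.05 ]
strip side [0.408 0.046]
block top [0.556 0.299]
block side [0.549 0.302]
bur_stand top [0.691 0.174]
bur_stand side [0.698 0.17 ]
scorper top [0.702 0.011]
scorper side [0.698 0.006]
the job is handed in; nothing more can be done
None
```

The handle is set: I pushed spoke c clockwise with the closed fingertips, in short stages, until the pointer stood on the long line. I then withdrew the arm and handed the job in at about 19 s.

- **Pointer:** the last top picture shows the pointer on the long line to within about 1–2°. The network-based fit read +0.06 rad instead. Its line position was about 5° off the line I had measured in an earlier picture, so I trusted the picture; +0.06 rad is inside the ±0.13 rad limit anyway.
- **Force:** the highest reading I saw was about 6 N, against the 40 N limit. I only read it between moves.
- **Things around the mill:** the strip, bur stand and graver look the same in the first and last top pictures. The network positions of those three and the block differ from the start by up to 12 mm in one camera (bur stand 11–12 mm, graver up to 5 mm, strip and block up to 10 mm). I put that down to detector noise, since the fingers never went near them.

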